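# Find the pitch of a flask-press spindle with comb leaves

## Task

A new nut has to be ordered for the denture-flask press spindle lying under the leaf guide (the front one in the stand). Try the pitch leaves from the rack on its thread one by one, sliding each gently along until you feel whether it drops in; leave the leaf that seats fully home standing meshed in the guide and have the other two standing in the rack. Press only lightly, a few newtons and never over about 25, and do not disturb the flat white box or the amber bottle.

Things in the scene. Friction and masses are not known exactly. Their poses are not given: they have to be found in the camera images.
- stand: grey and aluminium stand, 110 x 132 mm, fixed. Two press spindles (32 mm thread, 0.3 kg, pitch 6, 7 or 8 mm, either in front) lie loose in V saddles along the stand's y axis, 50 mm apart; where the thread grooves are along the axis is not known and must be felt. Origin: centre of the underside; x points from the front spindle to the rear one; z up.
- seat (a point): middle of the guide slot over the front spindle, at thread crest height (48 mm above the bench); axes as the stand's. In mesh a leaf's tooth roots rest on the crests: its comb point is level with this point, with 0.5 mm play either way along y. A wrong leaf, or the right one out of step, stays on its tooth tips 3.2 mm higher.
- guide_top (a point): middle of the mouth of the guide slot, 21 mm above the crests. Two aluminium bars along the stand's y axis hold a leaf upright: slot 11 mm wide, 88 mm long between end blocks; its top 7 mm flares to 20 mm; the bars end 1.5 mm above the crests, and a released leaf may lean a little in the slot.
- rack: wooden leaf rack, 48 x 236 mm, fixed. Three bays in a row along its y axis, 72 mm apart, a leaf standing teeth down in each (on the plain ends of its comb plate, teeth free), its length along the rack's y axis. Slot 11 mm wide between rails whose tops are 27 mm above the bench (the top 4 mm flares to 16 mm); each bay is 70 mm long. Origin: centre of the underside.
- bay_1 (a point): middle of one rack bay at the height of its two steel dowels, 12 mm above the bench: a standing leaf's comb point is here.
- bay_2 (a point): middle of one rack bay at the height of its two steel dowels, 12 mm above the bench: a standing leaf's comb point is here.
- bay_3 (a point): middle of one rack bay at the height of its two steel dowels, 12 mm above the bench: a standing leaf's comb point is here.
- leaf_a_grip (a point): grip centre of pitch leaf a: steel comb plate 66 mm long (y), 8 mm thick (x), with a black grip on top (34 mm long, 10 mm thick), 60 mm high in all, about 0.09 kg; take it from above across its thickness. This point is 47 mm above the tooth tips, 13 mm below the top. The leaves look alike but are cut for pitches of about 6, 7 and 8 mm, in no known order.
- leaf_a_comb (a point): middle of leaf a's comb, at its tooth roots, 3.2 mm above the tooth tips and 43.8 mm below the grip centre; axes as the leaf's: x thickness, y length, z up.
- leaf_b_grip (a point): grip centre of pitch leaf b: steel comb plate 66 mm long (y), 8 mm thick (x), with a black grip on top (34 mm long, 10 mm thick), 60 mm high in all, about 0.09 kg; take it from above across its thickness. This point is 47 mm above the tooth tips, 13 mm below the top. The leaves look alike but are cut for pitches of about 6, 7 and 8 mm, in no known order.
- leaf_b_comb (a point): middle of leaf b's comb, at its tooth roots, 3.2 mm above the tooth tips and 43.8 mm below the grip centre; axes as the leaf's: x thickness, y length, z up.
- leaf_c_grip (a point): grip centre of pitch leaf c: steel comb plate 66 mm long (y), 8 mm thick (x), with a black grip on top (34 mm long, 10 mm thick), 60 mm high in all, about 0.09 kg; take it from above across its thickness. This point is 47 mm above the tooth tips, 13 mm below the top. The leaves look alike but are cut for pitches of about 6, 7 and 8 mm, in no known order.
- leaf_c_comb (a point): middle of leaf c's comb, at its tooth roots, 3.2 mm above the tooth tips and 43.8 mm below the grip centre; axes as the leaf's: x thickness, y length, z up.
- discs: flat white box, 53 x 53 x 22 mm, loose; origin at the centre of its underside. Leave alone.
- amber: amber bottle with a black cap, 38 mm across, 83 mm high, loose; origin at the centre of its underside. Leave alone.

How it is judged (in metres and radians):
On the way:
1. a leaf is lifted clear of the rack (z of any of leaf_a_comb, leaf_b_comb, leaf_c_comb in the frame of rack above 0.04 m), for 0.1 s.
At the end, for the whole second after the job is handed in: One leaf stands in the guide, comb within 1.3 mm of the crest height, 4 mm of the slot's centre plane and 14 mm of its middle, leaning under 0.3 rad; the other two stand in rack bays (combs within 3.5 mm of the dowels, leaning under 0.35 rad); box and bottle within 20 mm of their places (((z of leaf_a_comb in the frame of seat between -0.003 and 0.0013 m and x of leaf_a_comb in the frame of seat between -0.004 and 0.004 m and y of leaf_a_comb in the frame of seat between -0.014 and 0.014 m and angle between leaf_a_comb's own z axis and vertical below 0.3 rad and z of leaf_b_comb in the frame of rack between 0.009 and 0.0155 m and x of leaf_b_comb in the frame of rack between -0.005 and 0.005 m and y of leaf_b_comb in the frame of rack between -0.08 and 0.08 m and angle between each of leaf_b_comb, leaf_c_comb's own z axis and vertical below 0.35 rad and z of leaf_c_comb in the frame of rack between 0.009 and 0.0155 m and x of leaf_c_comb in the frame of rack between -0.005 and 0.005 m and y of leaf_c_comb in the frame of rack between -0.08 and 0.08 m) or (z of leaf_b_comb in the frame of seat between -0.003 and 0.0013 m and x of leaf_b_comb in the frame of seat between -0.004 and 0.004 m and y of leaf_b_comb in the frame of seat between -0.014 and 0.014 m and angle between leaf_b_comb's own z axis and vertical below 0.3 rad and z of leaf_a_comb in the frame of rack between 0.009 and 0.0155 m and x of leaf_a_comb in the frame of rack between -0.005 and 0.005 m and y of leaf_a_comb in the frame of rack between -0.08 and 0.08 m and angle between each of leaf_a_comb, leaf_c_comb's own z axis and vertical below 0.35 rad and z of leaf_c_comb in the frame of rack between 0.009 and 0.0155 m and x of leaf_c_comb in the frame of rack between -0.005 and 0.005 m and y of leaf_c_comb in the frame of rack between -0.08 and 0.08 m) or (z of leaf_c_comb in the frame of seat between -0.003 and 0.0013 m and x of leaf_c_comb in the frame of seat between -0.004 and 0.004 m and y of leaf_c_comb in the frame of seat between -0.014 and 0.014 m and angle between leaf_c_comb's own z axis and vertical below 0.3 rad and z of leaf_a_comb in the frame of rack between 0.009 and 0.0155 m and x of leaf_a_comb in the frame of rack between -0.005 and 0.005 m and y of leaf_a_comb in the frame of rack between -0.08 and 0.08 m and angle between each of leaf_a_comb, leaf_b_comb's own z axis and vertical below 0.35 rad and z of leaf_b_comb in the frame of rack between 0.009 and 0.0155 m and x of leaf_b_comb in the frame of rack between -0.005 and 0.005 m and y of leaf_b_comb in the frame of rack between -0.08 and 0.08 m)) and distance of each of discs, amber from where it was at the start of the episode below 0.02 m); the robot touches nothing.
It fails at once if the spindle or stand is pressed hard (over about 30 N beyond the spindles' own weight) (contact force between stand and anything else above 55 N).
It fails at once if the flat white box or the amber bottle is disturbed (moved over 20 mm) (distance of any of discs, amber from where it was at the start of the episode above 0.02 m).
It also fails if it takes over 67 s, if anything falls off the work surface, if the arm or the gripper's body presses on something with over 40 N, if the wrist force passes 120 N, or if a joint passes its speed limit or range.

## Robot

A 6-joint arm with a two-finger parallel gripper is mounted at the origin on a cart in front of the work surface, level with it; the furniture and walls round the work are solid. World frame = base frame: x ahead of the robot, y to its left, z up, the work surface at z = 0. Lengths are in mm, angles in rad, forces in N, time in s.
With the tool pointing down it reaches from about 350 to 925 mm from the base axis. Payload 6.4 kg.
Tool frame: the origin (TCP) lies at the very end of the fingers, on their centre line; the grasp point (between the pads) lies 19 mm behind it (bot.grip_depth is the distance from the TCP to the grasp point, in mm); x points along the fingers, y is the direction in which the jaws open and shut, and the axes are right-handed (so a half turn about x gives the same grasp; the last joint's range is limited). The gripper opens to 85 mm and grips with 20 to 120 N. Pads are 22 mm wide; open, the fingers measure 114 mm over their backs; the gripper's body (76 mm by 85 mm) begins 54 mm behind the grasp point. The pads swing forward as they close: fully open they stand 13 mm farther back than shut.
Start: joints at [1.172, 0.245, 1.558, -0, 1.339, -0.174], TCP at [144.889, 633.657, 231.29] pointing down, gripper open.
Joint ranges: [-3.13, 3.13], [-1.02, 2.26], [0.13, 2.54], [-0.95, 4.09], [0.21, 2.88], [-2.74, 2.74]. Speed limits (rad/s): [2.57, 2.57, 3.14, 3.14, 3.14, 3.14].

## Interface

Orientations are given as a unit quaternion [x, y, z, w].
In Python, from plant import bot gives the robot as it stands.
- The arm moves only by the tool drive_tool, never from a script. Its argument "rows" is text: rows parted by semicolons, each of 7 numbers parted by spaces: the shift along the tool's x, y, z in cm, then the turn, a rotation vector about the tool's x, y, z in degrees, then the gripper's target within -1 to 1 (fully open at 1, half-way at 0, shut at -1). In form: dx dy dz wx wy wz gripper; .... A call has 1 to 8 rows; each row shifts and turns the commanded pose from where the row before left it, along the tool's axes as they then stand; what a row does not reach is not made up. A row lasts 1/10 s, in which the tool goes at most 50 mm and 8.59 degrees, less where a joint would pass 70% of its speed; a pose out of reach is approached as far as the arm can. A call with a gripper value outside its range is refused whole. The fingers move at their own pace and stop on an object; "force" is the grip in N (left out, the last holds). Time passes only in rows, so rows that do not move let the fingers close. It gives the time, the measured TCP pose, the force and the opening at its end, in the units of the state.
- bot.get_state(): the state, without advancing time (a new reading comes with each control period).
- bot.grab_frame(name): name is "side" or "top" or "wrist"; returns (picture, depth): 384x512x3 uint8, red, green, blue; 384x512 float32, mm along the optical axis (not along the pixel's ray), 0 where there is no reading.
- bot.camera_model(name): a dict with "camera_matrix" (3x3 intrinsics, pixels), "eye" and "rotation" of the camera in the world. Camera axes: x right, y up, looking along -z (the intrinsics and any distortion apply to the point x, -y, -z); pixel columns grow to the right and rows downward; lengths in mm; the calibration is good to about 2 mm. A picture is of the moment at which its call begins: read the wrist's pose just before it. camera_model takes no time and is no camera call; for the wrist camera it gives the pose at the moment of the call.
- bot.job_done(): hands the job in, once; it reports no verdict.
The state is a dict: "time": time; "joint_positions": joint angles; "qvel": joint speeds; "tau": joint torques, N m; "tool_pos": TCP position; "eef_rot": TCP orientation; "contact_force": force on the tool from outside, world axes, zero at the start; "moment": the same for the moment, N m; "gripper_width": finger opening in mm.
Only numpy, scipy, OpenCV 4.12 (cv2) and the standard library are available. Lean on these libraries where they do the work, as an engineer would, in place of code of your own. Each camera call takes 0.05 s, during which the arm holds its last target.

## Working session

There is one attempt and no reset: what is moved stays moved. The work goes in short steps, Python scripts to look and compute and a tool call to move; the robot and the scene stay as the last step left them, time stands still between calls to the robot, and variables do not carry over. Pictures are saved under pics/ and viewed, and the job is handed in when it is done.

Besides the shell and the picture viewer there is one more tool, called after ">>>" as name(argument=value, ...), one argument or row to a line, values as JSON. drive_tool: Moves the arm, as the interface text tells. Its arguments: {"type":"object","properties":{"rows":{"type":"string"},"force":{"type":"number"}},"required":["rows"]}

```bash
ls; mkdir -p pics
python3 - <<'E'
from plant import bot
import cv2,numpy as np
s=bot.get_state()
print({k:np.round(v,3).tolist() for k,v in s.items()})
for n in ["side","top","wrist"]:
    m=bot.camera_model(n)
    print(n,{k:np.round(v,3).tolist() if not isinstance(v,str) else v for k,v in m.items()})
    p,d=bot.grab_frame(n)
    cv2.imwrite(f"pics/{n}0.png",p[:,:,::-1]); np.savez(f"pics/{n}0.npz",p=p,d=d,**{k:v for k,v in m.items()})
E
```

```text
pics
{'time': 0.0, 'joint_positions': [1.172, 0.246, 1.559, 0.0, 1.339, -0.174], 'qvel': [-0.001, 0.001, 0.001, 0.0, -0.002, 0.001], 'tau': [0.0, -42.95, -32.614, -0.0, 0.005, 0.0], 'tool_pos': [144.634, 633.115, 230.138], 'eef_rot': [0.079, 0.703, -0.08, 0.702], 'contact_force': [-0.108, 1.029, 0.484], 'moment': [-0.003, 0.031, 0.026], 'gripper_width': 85.39}
side {'camera_matrix': [[435.641, 0.0, 253.013], [0.0, 435.641, 187.491], [0.0, 0.0, 1.0]], 'eye': [172.575, 859.452, 417.51], 'rotation': [-0.116, 0.552, 0.804, -0.186]}
top {'camera_matrix': [[485.154, 0.0, 259.075], [0.0, 485.154, 191.676], [0.0, 0.0, 1.0]], 'eye': [463.013, 92.627, 1234.483], 'rotation': [0.015, -0.031, -0.7, 0.713]}
wrist {'camera_matrix': [[344.705, 0.0, 259.347], [0.0, 344.705, 193.181], [0.0, 0.0, 1.0]], 'eye': [76.887, 649.878, 372.373], 'rotation': [-0.11, -0.086, 0.617, 0.774]}
```

View pics/top0.png

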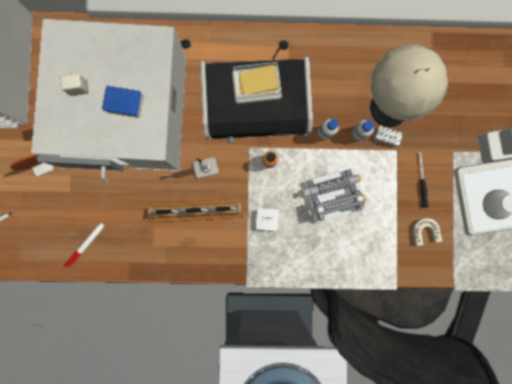

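View pics/side0.png

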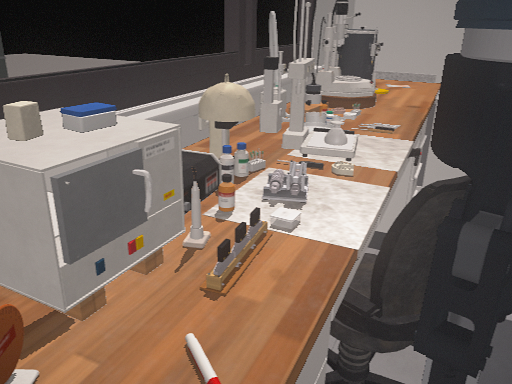

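View pics/wrist0.png

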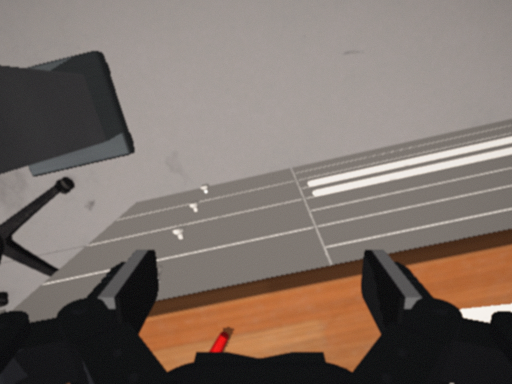

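```bash
cat > h.py <<'E'
import numpy as np,cv2
from scipy.spatial.transform import Rotation as R
def load(n):
    z=np.load(f"pics/{n}.npz"); return z
def cloud(z):
    d=z['d'].astype(float);K=z['camera_matrix'];h,w=d.shape
    u,v=np.meshgrid(np.arange(w),np.arange(h))
    c=np.stack([(u-K[0,2])/K[0,0]*d,-(v-K[1,2])/K[1,1]*d,-d],-1)
    P=c@R.from_quat(z['rotation']).as_matrix().T+z['eye']
    P[d==0]=np.nan
    return P
def proj(z,X):
    c=(np.asarray(X)-z['eye'])@R.from_quat(z['rotation']).as_matrix()
    K=z['camera_matrix']
    return np.stack([K[0,0]*c[...,0]/-c[...,2]+K[0,2],K[1,1]*c[...,1]/c[...,2]+K[1,2]],-1)
def grab(bot,n,tag):
    m=bot.camera_model(n);p,d=bot.grab_frame(n)
    np.savez(f"pics/{tag}.npz",p=p,d=d,**m);cv2.imwrite(f"pics/{tag}.png",p[:,:,::-1])
    return load(tag)
E
python3 - <<'E'
from h import *
z=load('top0');P=cloud(z)
for n,(u,v) in dict(box=(265,219),amber=(270,158),rackL=(147,211),rackR=(238,210),stand=(332,194),table=(290,250)).items(): print(n,P[v,u].round(1))
im=z['p'][:,:,::-1]
cv2.imwrite('pics/t1.png',cv2.resize(im[150:245,240:380],None,fx=5.5,fy=5.5,interpolation=cv2.INTER_CUBIC))
cv2.imwrite('pics/t2.png',cv2.resize(im[190:230,135:250],None,fx=6.5,fy=6.5,interpolation=cv2.INTER_CUBIC))
s=load('side0')['p'][:,:,::-1]
cv2.imwrite('pics/s1.png',cv2.resize(s[150:300,190:330],None,fx=4,fy=4,interpolation=cv2.INTER_CUBIC))
E
```

```text
box [474.1  49.9  25.3]
amber [618.9  42.6  86.2]
rackL [489.1 347.1   4.7]
rackR [495.1 117.4  32.6]
stand [ 540.6 -119.7    9.9]
table [397.  -15.7  -0.4]
```

View pics/t1.png

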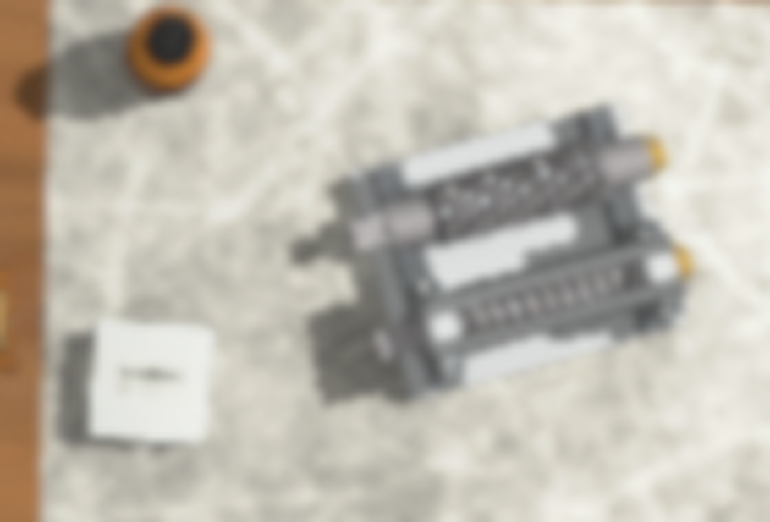

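View pics/t2.png

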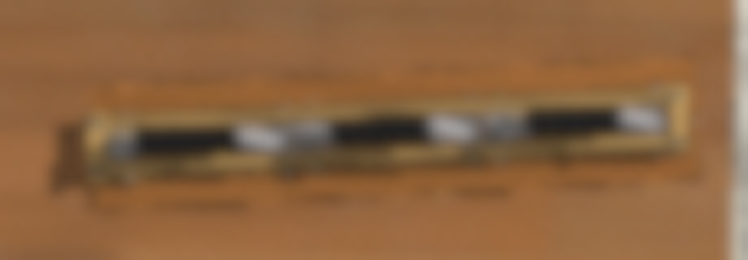

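View pics/s1.png

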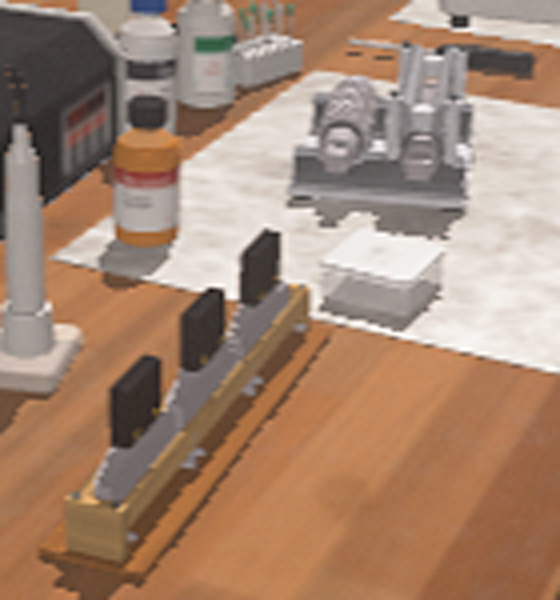

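Run:
```python
from h import *
q=[0.079,0.703,-0.08,0.702];M=R.from_quat(q).as_matrix();print(M.round(3))
z=load('wrist0')
Rc=R.from_quat(z['rotation']).as_matrix()
print('cam in tool',M.T@(z['eye']-np.array([144.634,633.115,230.138])), '\n',(M.T@Rc).round(3))
# top cloud rack
P=cloud(load('top0'))
for nm,(a,b,c,e) in dict(rack=(440,540,100,380),stand=(470,650,-230,-20)).items():
    m=(P[...,0]>a)&(P[...,0]<b)&(P[...,1]>c)&(P[...,1]<e)&(P[...,2]>18)
    Q=P[m];r=cv2.minAreaRect(Q[:,:2].astype(np.float32));print(nm,r,len(Q),Q[:,2].max())
Ps=cloud(load('side0'))
m=(Ps[...,0]>440)&(Ps[...,0]<540)&(Ps[...,1]>100)&(Ps[...,1]<380)&(Ps[...,2]>18)
Q=Ps[m];print(cv2.minAreaRect(Q[:,:2].astype(np.float32)),Q[:,2].max())
```

```text
[[-0.002  0.223  0.975]
 [-0.001  0.975 -0.223]
 [-1.    -0.002 -0.001]]
cam in tool [-142.14998936    0.97725988  -69.95665667] 
 [[ 0.001  0.277 -0.961]
 [ 1.    -0.001  0.001]
 [-0.001 -0.961 -0.277]]
rack ((493.5578308105469, 225.34446716308594), (24.92661476135254, 226.97523498535156), 3.810868263244629) 836 74.81706899508686
stand ((537.9202880859375, -121.84696960449219), (105.69528198242188, 149.82237243652344), 16.31110954284668) 1534 78.1563166051751
((489.2740173339844, 228.71348571777344), (25.584760665893555, 227.22952270507812), 3.8754396438598633) 69.83533672938836
```

```bash
cat >> h.py <<'E'
def Rt(psi): # tool down, tool y at yaw psi deg
    p=np.deg2rad(psi);y=np.array([np.cos(p),np.sin(p),0]);x=np.array([0,0,-1.]);return np.stack([x,y,np.cross(x,y)],1)
def plan(s,pos,psi,n):
    M=R.from_quat(s['eef_rot']).as_matrix()
    w=R.from_matrix(M.T@Rt(psi)).as_rotvec()/n
    S=sum(R.from_rotvec(w*k).as_matrix() for k in range(n))
    d=np.linalg.solve(S,M.T@(np.array(pos)-s['tool_pos']))
    print(n,'rows: shift cm',(d/10).round(3),'turn deg',np.rad2deg(w).round(3),'|mm|',np.linalg.norm(d).round(1))
E
python3 - <<'E'
from h import *
from plant import bot
s=bot.get_state()
plan(s,[491,240,170],3.8,13);plan(s,[491,240,170],3.8,14)
E
```

```text
13 rows: shift cm [ 0.465 -0.144  4.315] turn deg [5.64e+00 3.00e-03 7.00e-03] |mm| 43.4
14 rows: shift cm [ 0.432 -0.119  4.008] turn deg [5.237e+00 3.000e-03 6.000e-03] |mm| 40.3
```

>>> drive_tool(
  rows="0.432 -0.119 4.008 5.237 0 0 0; 0.432 -0.119 4.008 5.237 0 0 0; 0.432 -0.119 4.008 5.237 0 0 0; 0.432 -0.119 4.008 5.237 0 0 0; 0.432 -0.119 4.008 5.237 0 0 0; 0.432 -0.119 4.008 5.237 0 0 0; 0.432 -0.119 4.008 5.237 0 0 0",
  force=40,
)

```text
time: 0.85
tool_pos: [384.4, 493.3, 200.5]
eef_rot: [0.297, 0.642, -0.298, 0.641]
contact_force: [0.5, 0.8, -0.3]
gripper_width: 42.9
```

>>> drive_tool(
  rows="0.432 -0.119 4.008 5.237 0 0 0; 0.432 -0.119 4.008 5.237 0 0 0; 0.432 -0.119 4.008 5.237 0 0 0; 0.432 -0.119 4.008 5.237 0 0 0; 0.432 -0.119 4.008 5.237 0 0 0; 0.432 -0.119 4.008 5.237 0 0 0; 0.432 -0.119 4.008 5.237 0 0 0; 0 0 0 0 0 0 0",
)

```text
time: 1.65
tool_pos: [491.3, 236.7, 169.7]
eef_rot: [0.484, 0.515, -0.486, 0.515]
contact_force: [0.2, 0.7, 0.5]
gripper_width: 42.7
```

Run:
```python
from h import *
from plant import bot
s=bot.get_state();print(s['tool_pos'].round(1) if hasattr(s['tool_pos'],'round') else s['tool_pos'],s['contact_force'],s['gripper_width'],s['time'])
z=grab(bot,'wrist','w1');P=cloud(z)
```

```text
[491.3 236.7 169.7] [0.19235679 0.68107233 0.5344628 ] 42.68151159166224 1.65
```

View pics/w1.png

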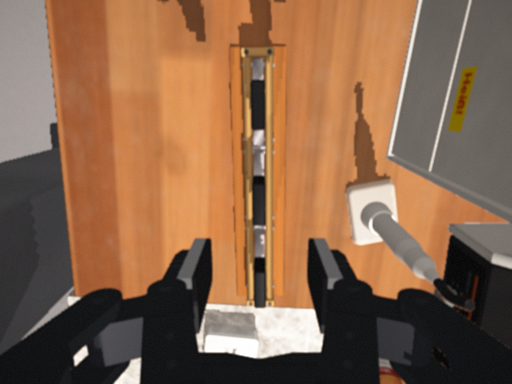

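Run:
```python
from h import *
z=load('w1');P=cloud(z);p=z['p'].astype(int)
for uv in [(430,265),(380,218),(450,290),(230,330)]: print(uv,P[uv[1],uv[0]].round(1))
# leaf grips: dark & z>50 within rack
m=(p.max(2)<60)&(P[...,2]>50)&(P[...,2]<80)&(abs(P[...,0]-491)<25)&(P[...,1]>90)
n,l,st,c=cv2.connectedComponentsWithStats(m.astype(np.uint8))
for i in range(1,n):
    if st[i,4]<30: continue
    Q=P[l==i]; T=Q[Q[:,2]>np.percentile(Q[:,2],50)-2]
    print(st[i],np.median(T,0).round(1),T.min(0).round(1),T.max(0).round(1), cv2.minAreaRect(T[:,:2].astype(np.float32)))
# rails: yellowish wood z 22..31
m=(abs(P[...,2]-27)<3)&(abs(P[...,0]-491)<35)&(P[...,1]>90)&(P[...,1]<370)
Q=P[m];print('rails',len(Q),np.median(Q[:,2]),cv2.minAreaRect(Q[:,:2].astype(np.float32)))
m=(abs(P[...,2])<40)&(abs(P[...,0]-420)<25)
print('bench z',np.median(P[m][:,2]))
im=z['p'][30:320,215:300,::-1]
cv2.imwrite('pics/w1c.png',np.hstack([cv2.resize(im[:145],None,fx=4,fy=4,interpolation=cv2.INTER_CUBIC),cv2.resize(im[145:],None,fx=4,fy=4,interpolation=cv2.INTER_CUBIC)]))
```

```text
(430, 265) [600.8 210.8 116. ]
(380, 218) [595.3 212.8  37.3]
(450, 290) [603.  206.4 137.4]
(230, 330) [471.2  73.5  11.7]
[251  80  14  50 636] [486.6 300.7  68.1] [481.3 283.7  66.2] [492.  316.3  70.2] ((486.5834045410156, 300.08282470703125), (8.957866668701172, 32.576560974121094), 3.640563488006592)
[253 178  12  47 545] [491.5 229.6  68.1] [486.6 212.8  66.4] [496.6 244.9  70.8] ((491.48931884765625, 228.93064880371094), (8.31877326965332, 31.821866989135742), 3.4798684120178223)
[254 261  12  46 339] [495.2 160.3  68.1] [491.3 142.4  65.8] [501.5 173.7  70.7] ((496.5967102050781, 157.96575927734375), (8.28345775604248, 31.38123321533203), 5.0399932861328125)
rails 3638 26.475001547493633 ((491.50518798828125, 227.7685546875), (25.485002517700195, 227.01101684570312), 3.8723692893981934)
bench z -0.37935993906896215
```

View pics/w1c.png

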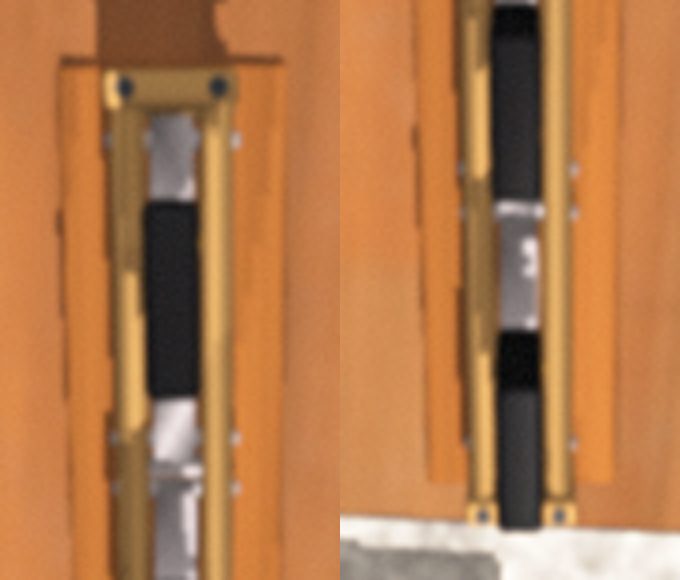

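Run:
```python
from h import *
from plant import bot
s=bot.get_state()
M=R.from_quat(s['eef_rot']).as_matrix();print(M.round(3),s['time'],s['tool_pos'].round(2))
plan(s,[496.5,157.4,100],3.87,3)
```

```text
[[-0.001  0.998  0.063]
 [-0.     0.063 -0.998]
 [-1.    -0.001  0.   ]] 1.7 [491.29 238.6  170.22]
3 rows: shift cm [2.341e+00 1.000e-03 2.712e+00] turn deg [-0.088  0.002  0.023] |mm| 35.8
```

>>> drive_tool(
  rows="2.34 0 2.71 -0.09 0 0 0; 2.34 0 2.71 -0.09 0 0 0; 2.34 0 2.71 -0.09 0 0 0; 0 0 0 0 0 0 0; 0 0 0 0 0 0 0",
)

```text
time: 2.2
tool_pos: [496.7, 160.0, 100.5]
eef_rot: [0.482, 0.518, -0.482, 0.517]
contact_force: [0.5, -0.0, 1.0]
gripper_width: 42.6
```

Run:
```python
from h import *
from plant import bot
s=bot.get_state()
print(s['time'],s['tool_pos'].round(2))
plan(s,[496.5,157.4,38],3.87,2)
z=grab(bot,'wrist','w2');P=cloud(z);p=z['p'].astype(int)
m=(p.max(2)<60)&(P[...,2]>50)&(P[...,2]<80)&(abs(P[...,0]-491)<25)&(P[...,1]>90)
n,l,st,c=cv2.connectedComponentsWithStats(m.astype(np.uint8))
for i in range(1,n):
    if st[i,4]<30: continue
    Q=P[l==i]; T=Q[Q[:,2]>np.percentile(Q[:,2],50)-2]
    print(st[i],np.median(T,0).round(1),cv2.minAreaRect(T[:,:2].astype(np.float32)))
```

```text
2.2 [496.69 160.   100.52]
2 rows: shift cm [ 3.126 -0.017  0.13 ] turn deg [ 0.108 -0.013  0.017] |mm| 31.3
[ 248   64   21   70 1310] [491.7 228.7  68.1] ((491.57080078125, 228.16738891601562), (9.615358352661133, 32.796268463134766), 3.426973342895508)
[ 250  197   17   65 1025] [496.5 158.1  68.1] ((496.65716552734375, 157.20272827148438), (8.950759887695312, 32.383506774902344), 4.304469108581543)
```

View pics/w2.png

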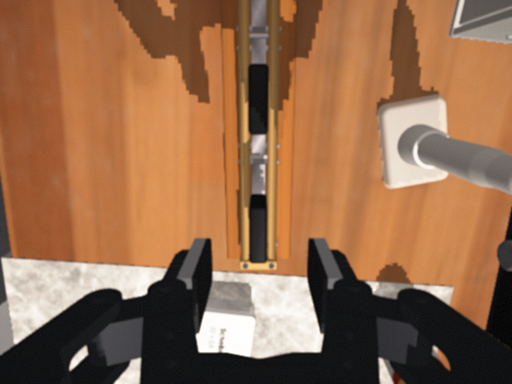

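>>> drive_tool(
  rows="2.1 -0.01 0.09 0 0 0 0; 2.1 -0.01 0.09 0 0 0 0; 2.05 0 0.08 0 0 0 -0.4; 0 0 0 0 0 0 -1; 0 0 0 0 0 0 -1; 0 0 0 0 0 0 -1; 0 0 0 0 0 0 -1; 0 0 0 0 0 0 -1",
  force=40,
)

```text
time: 3.05
tool_pos: [497.4, 156.9, 39.0]
eef_rot: [0.482, 0.517, -0.481, 0.518]
contact_force: [-0.3, 0.1, -0.8]
gripper_width: 9.5
```

Run:
```python
from h import *
from plant import bot
s=bot.get_state()
print(s['time'],s['tool_pos'].round(2),s['contact_force'].round(2),s['moment'].round(3),s['gripper_width'], s['eef_rot'].round(4))
```

```text
3.05 [497.42 156.91  39.02] [-0.27  0.11 -0.8 ] [ 0.025  0.032 -0.007] 9.537163329756568 [ 0.4823  0.5171 -0.4814  0.5179]
```

Run:
```python
from h import *
from plant import bot
s=dict(bot.get_state())
s['tool_pos']=s['tool_pos']+np.array([0,0,101])
plan(s,[552,-169,140],16.3,8)
```

```text
8 rows: shift cm [0.    0.006 4.138] turn deg [-1.527e+00  1.000e-03 -1.200e-02] |mm| 41.4
```

>>> drive_tool(
  rows="-2.5 0 0 0 0 0 -1; -3.6 0 0 0 0 0 -1; -4 0 0 0 0 0 -1",
)

```text
time: 3.35
tool_pos: [496.2, 156.5, 139.9]
eef_rot: [0.482, 0.518, -0.482, 0.517]
contact_force: [-0.0, -1.4, -1.8]
gripper_width: 9.4
```

>>> drive_tool(
  rows="0 0 4.138 -1.527 0 0 -1; 0 0 4.138 -1.527 0 0 -1; 0 0 4.138 -1.527 0 0 -1; 0 0 4.138 -1.527 0 0 -1; 0 0 4.138 -1.527 0 0 -1; 0 0 4.138 -1.527 0 0 -1; 0 0 4.138 -1.527 0 0 -1; 0 0 4.138 -1.527 0 0 -1",
)

```text
time: 4.15
tool_pos: [551.2, -171.3, 139.8]
eef_rot: [0.424, 0.565, -0.424, 0.566]
contact_force: [0.6, 0.7, -1.0]
gripper_width: 9.5
```

>>> drive_tool(
  rows="0 0 0 0 0 0 -1; 0 0 0 0 0 0 -1",
)

```text
time: 4.35
tool_pos: [550.9, -170.1, 139.4]
eef_rot: [0.425, 0.565, -0.425, 0.566]
contact_force: [0.0, 0.9, -1.8]
gripper_width: 9.1
```

Run:
```python
from h import *
from plant import bot
s=bot.get_state()
print(s['time'],s['tool_pos'].round(2),s['contact_force'].round(2),s['moment'].round(3),s['gripper_width'])
z=grab(bot,'wrist','w3');z2=grab(bot,'side','s3')
cv2.imwrite('pics/w3c.png',cv2.resize(z['p'][0:260,130:390,::-1],None,fx=2.3,fy=2.3,interpolation=cv2.INTER_CUBIC))
```

```text
4.35 [ 550.94 -170.07  139.37] [ 0.02  0.87 -1.8 ] [-0.022 -0.018  0.021] 9.055540806161703
```

View pics/w3c.png

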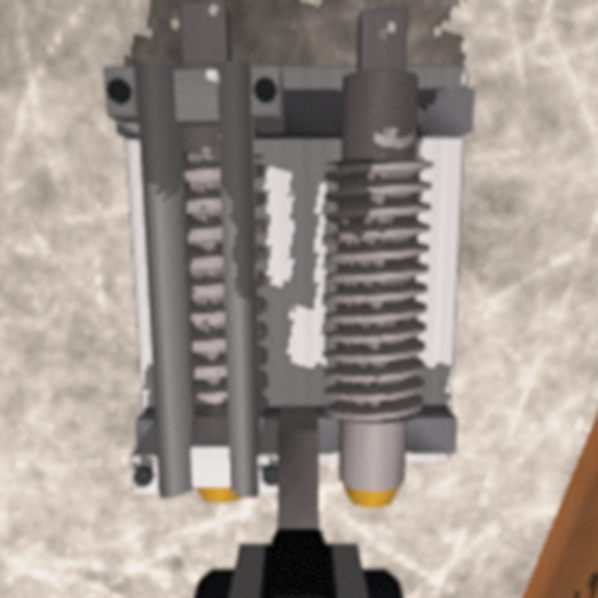

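```bash
cat >> h.py <<'E'
def onplane(z,uv,zz):
    uv=np.atleast_2d(uv).astype(float);K=z['camera_matrix']
    d=np.stack([(uv[:,0]-K[0,2])/K[0,0],-(uv[:,1]-K[1,2])/K[1,1],-np.ones(len(uv))],1)@R.from_quat(z['rotation']).as_matrix().T
    return z['eye']+d*((zz-z['eye'][2])/d[:,2])[:,None]
E
python3 - <<'E'
from h import *
z=load('w3');P=cloud(z);p=z['p']
# plane fits: high points (bars) z>64
m=(P[...,2]>62)&(P[...,2]<76)&(P[...,0]>450)&(P[...,0]<620)&(P[...,1]>-215)&(P[...,1]<-40)
m[225:,:]=False
Q=P[m];print(len(Q),np.median(Q[:,2]),cv2.minAreaRect(Q[:,:2].astype(np.float32)))
b=z['p'][:,:,::-1].copy();b[m]=(0,0,255)
cv2.imwrite('pics/w3m.png',cv2.resize(b[0:260,130:390],None,fx=2.3,fy=2.3))
# profile
g=cv2.cvtColor(p,cv2.COLOR_RGB2GRAY).astype(float)
prof=g[60:185,214:228].mean(1);print(prof.round(0).astype(int).tolist())
profr=g[60:185,280:300].mean(1)
from scipy.signal import find_peaks
for zz,pr,u in((48,prof,220),(48,profr,292)):
    pk=find_peaks(pr,prominence=6,distance=5)[0]+60
    X=onplane(z,[(u,v) for v in pk],zz);dd=np.linalg.norm(np.diff(X,axis=0),axis=1);print(pk,dd.round(1),dd.mean(),X[0].round(1),X[-1].round(1))
E
```

```text
6325 67.73506089926732 ((512.1306762695312, -128.9478302001953), (43.95942687988281, 114.37344360351562), 15.723938941955566)
[89, 89, 88, 92, 99, 102, 103, 109, 110, 99, 83, 76, 85, 114, 144, 155, 155, 150, 141, 128, 121, 113, 97, 84, 78, 88, 119, 148, 158, 154, 148, 140, 128, 116, 101, 88, 79, 78, 94, 128, 155, 162, 160, 155, 141, 125, 111, 96, 84, 77, 82, 109, 144, 161, 164, 162, 150, 136, 126, 112, 93, 79, 79, 100, 136, 160, 165, 163, 154, 138, 122, 103, 85, 76, 78, 99, 137, 164, 167, 159, 146, 128, 107, 88, 77, 74, 80, 105, 143, 167, 172, 168, 152, 126, 103, 88, 79, 75, 88, 123, 155, 167, 167, 157, 132, 103, 85, 76, 74, 81, 106, 140, 156, 150, 129, 98, 73, 68, 69, 68, 70, 78, 84, 86, 86]
[ 68  76  88 101 114 126 138 150 162 172] [4.8 7.4 8.1 8.3 7.8 8.  8.1 8.3 7. ] 7.543950908189057 [503.4 -93.7  48. ] [ 520.2 -159.4   48. ]
[ 73  82  92 102 111 120 129 138 147 156 164 173 181] [5.5 6.2 6.3 5.7 5.8 5.9 6.  6.1 6.2 5.6 6.3 5.7] 5.940757898425609 [548.4 -83.7  48. ] [ 570.1 -151.7   48. ]
```

View pics/w3m.png

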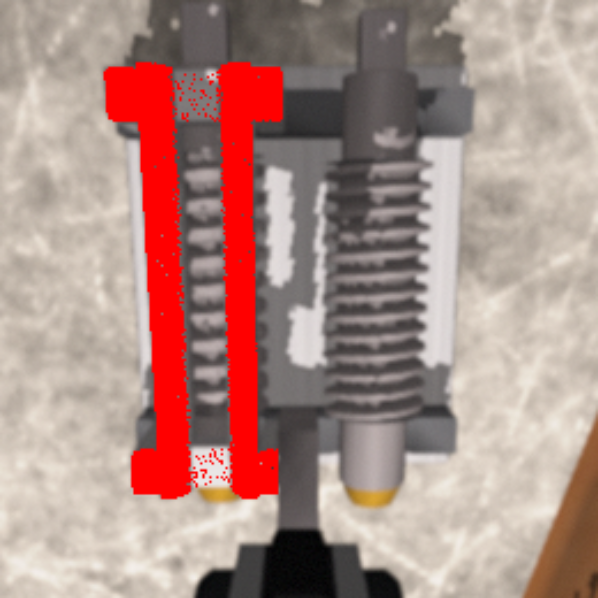

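View pics/s3.png

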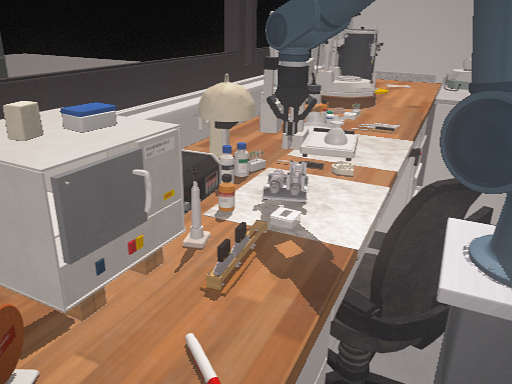

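Run:
```python
from h import *
z=load('w3');P=cloud(z);p=z['p']
m=(P[...,2]>65)&(P[...,2]<73)&(P[...,0]>450)&(P[...,0]<620)&(P[...,1]>-215)&(P[...,1]<-40)
m[225:,:]=False
Q=P[m][:,:2]
for ang in (15.2,15.7,16.2,16.7):
    a=np.deg2rad(ang);ex=np.array([np.cos(a),np.sin(a)]);ey=np.array([-ex[1],ex[0]])
    c=np.array([512.1,-128.9]);q=np.stack([(Q-c)@ex,(Q-c)@ey],1)
    for lo,hi in((-40,-15),(-15,10),(10,40)):
        t=q[(q[:,1]>lo)&(q[:,1]<hi)]
        L=t[t[:,0]<0,0];Rr=t[t[:,0]>0,0]
        print(ang,lo,'left',np.percentile(L,[1,99]).round(1),'right',np.percentile(Rr,[1,99]).round(1))
    t=q[(abs(q[:,0])<3)];print(' blocks y',np.percentile(t[t[:,1]<0,1],[2,98]),np.percentile(t[t[:,1]>0,1],[2,98]),len(t), 'ext',q.min(0),q.max(0))
```

```text
15.2 -40 left [-12.7  -6. ] right [ 9.5 15.5]
15.2 -15 left [-13.2  -6.5] right [ 8.4 14.8]
15.2 10 left [-13.9  -7.2] right [ 7.9 14.2]Traceback (most recent call last):
  File "<stdin>", line 13, in <module>
    return _quantile_unchecked(
        a, q, axis, out, overwrite_input, method, keepdims, weights)
    return _ureduce(a,
                    func=_quantile_ureduce_func,
    ...<5 lines>...
                    overwrite_input=overwrite_input,
                    method=method)
    r = func(a, **kwargs)
    result = _quantile(arr,
                       quantiles=q,
    ...<2 lines>...
                       out=out,
                       weights=wgt)
    slices_having_nans = np.isnan(arr[-1, ...])
                                  ~~~^^^^^^^^^
IndexError: index -1 is out of bounds for axis 0 with size 0
```

Run:
```python
from h import *
z=load('w3');P=cloud(z);p=z['p']
B=(P[...,0]>450)&(P[...,0]<620)&(P[...,1]>-215)&(P[...,1]<-40)
B[225:,:]=False
m=(P[...,2]>65)&(P[...,2]<73)&B
Q=P[m][:,:2];A=P[B]
for ang in (16.2,16.7,17.2,17.7):
    a=np.deg2rad(ang);ex=np.array([np.cos(a),np.sin(a)]);ey=np.array([-ex[1],ex[0]])
    c=np.array([512.1,-128.9]);q=np.stack([(Q-c)@ex,(Q-c)@ey],1)
    for lo,hi in((-40,-15),(-15,10),(10,40)):
        t=q[(q[:,1]>lo)&(q[:,1]<hi)]
        L=t[t[:,0]<0,0];Rr=t[t[:,0]>0,0]
        print(ang,lo,'left',np.percentile(L,[1,99]).round(1),'right',np.percentile(Rr,[1,99]).round(1))
    print('ext',q.min(0),q.max(0))
ang=16.8
a=np.deg2rad(ang);ex=np.array([np.cos(a),np.sin(a)]);ey=np.array([-ex[1],ex[0]])
q=np.stack([(A[:,:2]-c)@ex,(A[:,:2]-c)@ey],1)
for y in range(-64,66,2):
    t=A[(abs(q[:,0]-.8)<2.5)&(abs(q[:,1]-y)<1),2]
    if len(t): print((y,round(np.median(t),1)),end=' ')
```

```text
16.2 -40 left [-13.1  -6.6] right [ 8.8 14.9]
16.2 -15 left [-13.2  -6.5] right [ 8.4 14.7]
16.2 10 left [-13.4  -6.9] right [ 8.1 14.6]
ext [-21.58249604 -57.10035124] [22.43321151 57.05716642]
16.7 -40 left [-13.2  -6.7] right [ 8.5 14.7]
16.7 -15 left [-13.2  -6.6] right [ 8.4 14.8]
16.7 10 left [-13.1  -6.7] right [ 8.4 14.9]
ext [-21.35728976 -57.18949899] [22.90392202 57.03684265]
17.2 -40 left [-13.5  -7. ] right [ 8.2 14.5]
17.2 -15 left [-13.2  -6.6] right [ 8.4 14.8]
17.2 10 left [-13.   -6.4] right [ 8.6 15.1]
ext [-21.80439136 -57.27429154] [23.37288831 57.14699231]
17.7 -40 left [-13.8  -7.2] right [ 8.  14.2]
17.7 -15 left [-13.2  -6.6] right [ 8.4 14.9]
17.7 10 left [-12.8  -6.1] right [ 8.8 15.4]
ext [-22.24983247 -57.35472243] [23.84007466 57.25279   ]
(-64, np.float64(40.2)) (-56, np.float64(60.8)) (-54, np.float64(61.3)) (-52, np.float64(61.4)) (-50, np.float64(61.5)) (-48, np.float64(61.3)) (-46, np.float64(61.0)) (-44, np.float64(53.6)) (-42, np.float64(41.5)) (-40, np.float64(41.9)) (-38, np.float64(43.5)) (-36, np.float64(43.5)) (-34, np.float64(47.1)) (-32, np
[... 402 characters left out ...]
loat64(44.0)) (4, np.float64(43.2)) (6, np.float64(46.9)) (8, np.float64(46.9)) (10, np.float64(43.4)) (12, np.float64(43.3)) (14, np.float64(46.4)) (16, np.float64(47.0)) (18, np.float64(44.1)) (20, np.float64(43.4)) (22, np.float64(47.0)) (24, np.float64(46.8)) (26, np.float64(43.7)) (28, np.float64(43.2)) (30, np.float64(46.3)) (32, np.float64(47.0)) (34, np.float64(43.2)) (36, np.float64(42.8)) (38, np.float64(43.3)) (40, np.float64(41.8)) (42, np.float64(41.6)) (44, np.float64(54.2)) (46, np.float64(61.2)) (48, np.float64(61.1)) (50, np.float64(61.5)) (52, np.float64(61.5)) (54, np.float64(61.5)) (56, np.float64(61.3)) (60, np.float64(41.8)) (62, np.float64(37.5)) (64, np.float64(37.3))
```

Run:
```python
from h import *
from plant import bot
s=bot.get_state()
print(s['tool_pos'].round(1),s['contact_force'].round(2))
c=np.array([512.9,-128.65]);a=np.deg2rad(16.7);ey=np.array([-np.sin(a),np.cos(a)])
t=c-4*ey;print(t)
plan(s,[*t,106],16.7,2);plan(s,[*t,106],16.7,3)
```

```text
[ 550.6 -168.4  139.1] [ 0.81 -0.39 -1.29]
[ 514.04944208 -132.48128998]
2 rows: shift cm [ 1.654 -1.244 -2.24 ] turn deg [-0.193 -0.01   0.005] |mm| 30.5
3 rows: shift cm [ 1.103 -0.829 -1.494] turn deg [-0.129 -0.007  0.003] |mm| 20.3
```

>>> drive_tool(
  rows="1.1 -0.83 -1.49 -0.13 0 0 -1; 1.1 -0.83 -1.49 -0.13 0 0 -1; 1.1 -0.83 -1.49 -0.13 0 0 -1; 0 0 0 0 0 0 -1; 0 0 0 0 0 0 -1; 0 0 0 0 0 0 -1",
)

```text
time: 5.05
tool_pos: [515.5, -133.8, 107.3]
eef_rot: [0.422, 0.566, -0.422, 0.568]
contact_force: [1.0, -0.6, 0.1]
gripper_width: 8.9
```

```bash
cat > st.py <<'E'
from h import *
from plant import bot
s=bot.get_state()
c=np.array([512.9,-128.65]);a=np.deg2rad(16.7);ex=np.array([np.cos(a),np.sin(a)]);ey=np.array([-np.sin(a),np.cos(a)])
d=s['tool_pos'][:2]-c
print(round(s['time'],2),'guide x %.2f y %.2f'%(d@ex,d@ey),'z %.2f'%s['tool_pos'][2],'F',(s['contact_force'][:2]@ex).round(2),(s['contact_force'][:2]@ey).round(2),s['contact_force'][2].round(2),'w %.2f'%s['gripper_width'])
M=R.from_quat(s['eef_rot']).as_matrix();print('yaw',np.degrees(np.arctan2(M[1,1],M[0,1])).round(2),'tilt',M[2,1].round(4),M[2,2].round(4))
E
python3 st.py; python3 -c "
from h import *
from plant import bot
grab(bot,'wrist','w4')"
```

```text
5.05 guide x 1.03 y -5.65 z 107.30 F 0.77 -0.85 0.11 w 8.91
yaw 16.7 tilt 0.0017 0.0018
```

View pics/w4.png

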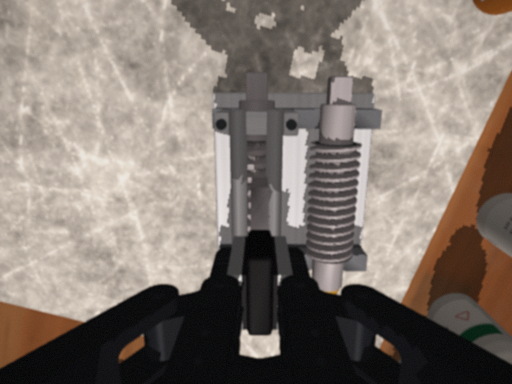

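Run:
```python
from h import *
z=load('w4');P=cloud(z)
c=np.array([512.9,-128.65]);a=np.deg2rad(16.7);ex=np.array([np.cos(a),np.sin(a)]);ey=np.array([-np.sin(a),np.cos(a)])
q=np.stack([(P[...,:2]-c)@ex,(P[...,:2]-c)@ey,P[...,2]],-1)
for r in (140,160,175,195,210,225):
    print(r,[(u,*q[r,u].round(1)) for u in range(238,276,2)])
cv2.imwrite('pics/w4c.png',cv2.resize(z['p'][80:280,200:330,::-1],None,fx=4,fy=3,interpolation=cv2.INTER_CUBIC))
print(z['eye'],z['rotation'])
```

```text
140 [(238, np.float64(-9.4), np.float64(41.7), np.float64(66.6)), (240, np.float64(-8.4), np.float64(41.6), np.float64(65.7)), (242, np.float64(-7.4), np.float64(41.5), np.float64(64.9)), (244, np.float64(-6.4), np.float64(41.2), np.float64(63.1)), (246, np.float64(-5.5), np.float64(40.9), np.float64(60.3)), (248, np.float64(-5.0), np.float64(38.3), np.float64(40.7)), (250, np.float64(-3.8), np.float64(38.3), np.float64(40.9)), (252, np.float64(-2.6), np.float64(38.3), np.float64(40.9)), (254, np.float64(-1.4), np.float64(38.4), np.float64(41.3)), (256, np.float64(-0.1), np.float64(38.6), np.float64(42.5)), (258, np.float64(1.0), np.float64(38.3), np.float64(40.7)), (260, np.float64(2.2), np.float64(38.5), np.float64(42.0)), (262, np.float64(3.5), np.float64(38.3), np.float64(40.6)), (264, np.float64(4.6), np.float64(38.4), np.float64(41.7)), (266, np.float64(5.6), np.float64(40.2), np.float64(55.2)), (268, np.float64(6.5), np.float64(41.2), np.float64(62.9)), (270, np.float64(7.5), np.float64(41.5), np.float64(64.9)), (272, np.float64(8.5), np.float64(41.6), np.float64(65.6)), (274,
[... 5238 characters left out ...]
, (256, np.float64(0.3), np.float64(10.5), np.float64(109.3)), (258, np.float64(1.2), np.float64(11.0), np.float64(110.7)), (260, np.float64(2.1), np.float64(11.0), np.float64(110.6)), (262, np.float64(2.9), np.float64(10.6), np.float64(109.8)), (264, np.float64(3.8), np.float64(10.8), np.float64(110.2)), (266, np.float64(4.7), np.float64(10.7), np.float64(110.0)), (268, np.float64(5.5), np.float64(10.9), np.float64(110.5)), (270, np.float64(7.9), np.float64(-6.8), np.float64(65.5)), (272, np.float64(9.0), np.float64(-6.2), np.float64(67.0)), (274, np.float64(10.1), np.float64(-6.0), np.float64(67.4))]
[495.637578   -65.44934292 249.23531981] [-0.13929109 -0.02099876  0.14374987  0.97953714]
```

View pics/w4c.png

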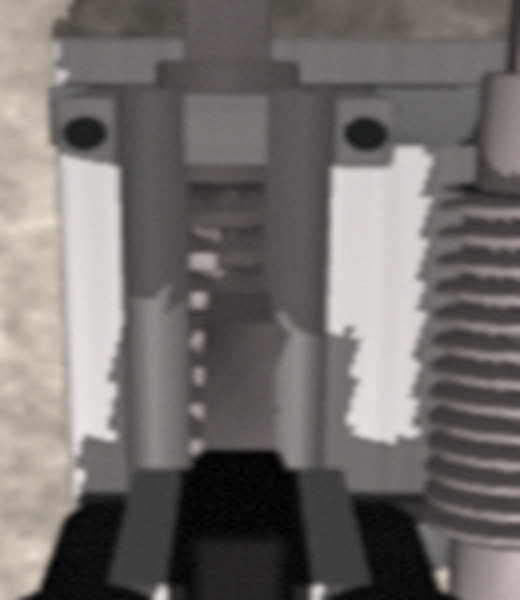

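>>> drive_tool(
  rows="0 -0.19 0 0 0 0 -1; 0.4 0 0 0 0 0 -1; 0.5 0 0 0 0 0 -1; 0.5 0 0 0 0 0 -1; 0 0 0 0 0 0 -1",
)

```text
time: 5.6
tool_pos: [512.0, -133.7, 91.0]
eef_rot: [0.422, 0.568, -0.422, 0.567]
contact_force: [0.1, 0.1, -1.1]
gripper_width: 9.7
```

```bash
python3 st.py
```

```text
5.6 guide x -2.35 y -4.59 z 90.96 F 0.11 0.05 -1.1 w 9.69
yaw 16.66 tilt -0.0011 -0.0012
```

```bash
cat > lf.py <<'E'
import sys
from h import *
from plant import bot
z=grab(bot,'wrist',sys.argv[1]);P=cloud(z)
c=np.array([512.9,-128.65]);a=np.deg2rad(16.7);ex=np.array([np.cos(a),np.sin(a)]);ey=np.array([-np.sin(a),np.cos(a)])
q=np.stack([(P[...,:2]-c)@ex,(P[...,:2]-c)@ey,P[...,2]],-1)
tz=float(sys.argv[2])
m=(abs(q[...,0])<12)&(q[...,1]>5)&(q[...,1]<35)&(q[...,2]>max(71,tz-40))&(q[...,2]<tz+5); m[230:]=False
Q=q[m];print('leaf',len(Q))
if len(Q):
  for lo,hi in((5,15),(15,25),(25,35)):
    t=Q[(Q[:,1]>lo)&(Q[:,1]<hi)]
    if len(t)>10: print(lo,'x',np.percentile(t[:,0],[2,98]).round(2),'mid',np.percentile(t[:,0],[2,98]).mean().round(2),'z',np.percentile(t[:,2],[5,95]).round(1))
B=q[(q[...,2]>65)&(q[...,2]<73)&(q[...,1]>20)&(q[...,1]<42)]
B=B[abs(B[:,0])<20]
L=B[B[:,0]<0,0];r=B[B[:,0]>0,0];print('bars',np.percentile(L,99).round(2),np.percentile(r,1).round(2))
import subprocess
E
python3 lf.py w5 91; python3 st.py
```

```text
leaf 885
5 x [-5.21  2.15] mid -1.53 z [91.6 95.1]
15 x [-5.26  2.2 ] mid -1.53 z [86.4 92. ]
25 x [-5.39  2.23] mid -1.58 z [72.2 86.9]
bars -0.86 0.68
5.65 guide x -2.24 y -4.71 z 91.41 F 0.03 0.43 -0.25 w 9.25
yaw 16.67 tilt -0.001 -0.0009
```

```bash
cat > bars.py <<'E'
import sys
from h import *
z=load(sys.argv[1]);P=cloud(z)
c=np.array([512.9,-128.65]);a=np.deg2rad(16.7);ex=np.array([np.cos(a),np.sin(a)]);ey=np.array([-np.sin(a),np.cos(a)])
q=np.stack([(P[...,:2]-c)@ex,(P[...,:2]-c)@ey,P[...,2]],-1)
B=q[(q[...,2]>65)&(q[...,2]<71)&(q[...,1]>34)&(q[...,1]<42)&(abs(q[...,0])<20)]
L=B[B[:,0]<0,0];r=B[B[:,0]>0,0];print('bars',np.percentile(L,[1,99]).round(2),np.percentile(r,[1,99]).round(2),'mid',((np.percentile(L,1)+np.percentile(r,99))/2).round(2))
E
for k in w3 w4 w5; do python3 bars.py $k; done
python3 - <<'E'
import cv2
im=cv2.imread('pics/w5.png');cv2.imwrite('pics/w5c.png',cv2.resize(im[80:280,200:330],None,fx=4,fy=3,interpolation=cv2.INTER_CUBIC))
E
```

```text
bars [-13.89  -7.4 ] [ 7.69 13.82] mid -0.04
bars [-13.72  -7.46] [ 7.55 13.81] mid 0.05
bars [-13.89  -7.67] [ 7.52 14.13] mid 0.12
```

View pics/w5c.png

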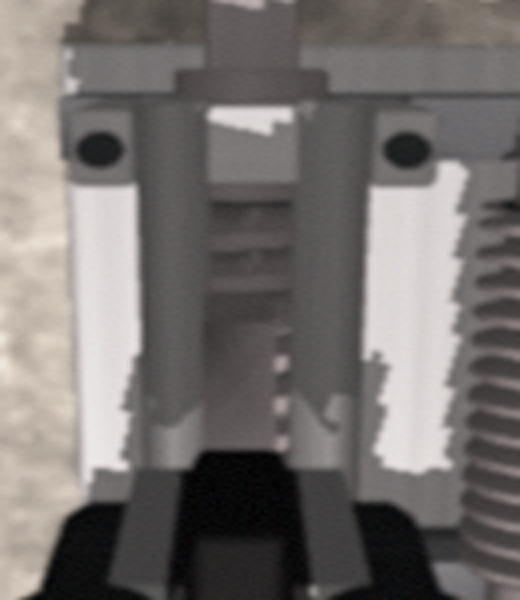

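>>> drive_tool(
  rows="0 0.16 0 0 0 0 -1; 0 0 0 0 0 0 -1",
)

```text
time: 5.85
tool_pos: [514.3, -133.5, 92.3]
eef_rot: [0.422, 0.567, -0.422, 0.567]
contact_force: [0.3, 0.2, -0.8]
gripper_width: 9.5
```

```bash
python3 st.py;python3 lf.py w6 91; python3 st.py;python3 bars.py w6
```

```text
5.85 guide x -0.02 y -5.10 z 92.34 F 0.32 0.11 -0.76 w 9.54
yaw 16.68 tilt 0.0003 0.0003
leaf 888
5 x [-2.89  4.49] mid 0.8 z [92.6 95.7]
15 x [-2.93  4.54] mid 0.81 z [87.5 93. ]
25 x [-3.06  4.56] mid 0.75 z [72.  87.7]
bars -1.26 1.0
5.9 guide x -0.09 y -5.06 z 92.32 F 0.34 0.26 -0.21 w 9.40
yaw 16.68 tilt 0.0003 0.0003
bars [-13.8   -7.33] [ 7.54 13.76] mid -0.02
```

>>> drive_tool(
  rows="0 -0.06 0 0 0 0 -1; 0.4 0 0 0 0 0 -1; 0.4 0 0 0 0 0 -1; 0 0 0 0 0 0 -1",
)

```text
time: 6.3
tool_pos: [512.8, -133.4, 83.2]
eef_rot: [0.422, 0.568, -0.422, 0.567]
contact_force: [-0.0, 0.8, -1.2]
gripper_width: 9.0
```

```bash
python3 st.py;python3 lf.py w7 83; python3 st.py;python3 bars.py w7
```

```text
6.3 guide x -1.42 y -4.49 z 83.19 F 0.23 0.77 -1.22 w 9.03
yaw 16.68 tilt -0.0013 -0.0012
leaf 819
5 x [-4.27  3.1 ] mid -0.58 z [84.  87.1]
15 x [-4.33  3.15] mid -0.59 z [78.5 84. ]
25 x [-4.37  3.2 ] mid -0.58 z [71.6 79.2]
bars -0.84 0.57
6.35 guide x -1.23 y -4.66 z 83.52 F 0.37 0.01 -0.36 w 9.71
yaw 16.67 tilt -0.0008 -0.0008
bars [-13.82  -7.45] [ 8.02 13.96] mid 0.07
```

>>> drive_tool(
  rows="0.2 0 0 0 0 0 -1; 0.2 0 0 0 0 0 -1; 0 0 0 0 0 0 -1",
)

```text
time: 6.65
tool_pos: [513.3, -133.6, 79.8]
eef_rot: [0.422, 0.567, -0.422, 0.567]
contact_force: [-0.2, 0.4, -1.8]
gripper_width: 8.9
```

>>> drive_tool(
  rows="0.1 0 0 0 0 0 -1; 0 0 0 0 0 0 -1",
)

```text
time: 6.85
tool_pos: [513.4, -133.6, 79.0]
eef_rot: [0.422, 0.567, -0.422, 0.567]
contact_force: [0.2, 0.4, -1.2]
gripper_width: 9.4
```

>>> drive_tool(
  rows="0.1 0 0 0 0 0 -1; 0 0 0 0 0 0 -1",
)

```text
time: 7.05
tool_pos: [513.4, -133.6, 78.0]
eef_rot: [0.422, 0.567, -0.422, 0.567]
contact_force: [0.4, -0.3, -1.2]
gripper_width: 9.2
```

>>> drive_tool(
  rows="0.1 0 0 0 0 0 -1; 0 0 0 0 0 0 -1",
)

```text
time: 7.25
tool_pos: [513.4, -133.6, 77.0]
eef_rot: [0.422, 0.567, -0.422, 0.567]
contact_force: [-0.2, -0.9, -0.5]
gripper_width: 9.7
```

>>> drive_tool(
  rows="0.1 0 0 0 0 0 -1; 0 0 0 0 0 0 -1",
)

```text
time: 7.45
tool_pos: [513.7, -133.7, 76.4]
eef_rot: [0.422, 0.567, -0.422, 0.567]
contact_force: [-0.8, 0.3, 0.8]
gripper_width: 9.3
```

>>> drive_tool(
  rows="0.1 0 0 0 0 0 -1; 0 0 0 0 0 0 -1",
)

```text
time: 7.65
tool_pos: [513.9, -133.8, 76.2]
eef_rot: [0.422, 0.567, -0.422, 0.567]
contact_force: [-2.6, 2.4, 6.8]
gripper_width: 9.5
```

```bash
python3 st.py
```

```text
7.65 guide x -0.49 y -5.21 z 76.21 F -1.81 3.0 6.76 w 9.53
yaw 16.68 tilt 0.0003 0.0002
```

>>> drive_tool(
  rows="0 0 -0.1 0 0 0 -1; 0 0 -0.1 0 0 0 -1",
)

```text
time: 7.85
tool_pos: [513.8, -132.8, 76.2]
eef_rot: [0.422, 0.566, -0.422, 0.568]
contact_force: [-0.2, -2.9, 4.0]
gripper_width: 9.3
```

```bash
python3 st.py
```

```text
7.85 guide x -0.32 y -4.22 z 76.20 F -1.02 -2.7 3.98 w 9.30
yaw 16.7 tilt 0.0013 0.003
```

>>> drive_tool(
  rows="0 0 -0.1 0 0 0 -1; 0 0 -0.1 0 0 0 -1",
)

```text
time: 8.05
tool_pos: [512.5, -130.0, 75.0]
eef_rot: [0.422, 0.567, -0.422, 0.568]
contact_force: [0.6, -3.1, -0.1]
gripper_width: 9.3
```

```bash
python3 st.py
```

```text
8.05 guide x -0.82 y -1.21 z 74.99 F -0.36 -3.15 -0.15 w 9.27
yaw 16.69 tilt 0.0004 0.001
```

>>> drive_tool(
  rows="0.1 0 0 0 0 0 -1; 0.05 0 0 0 0 0 -1",
)

```text
time: 8.25
tool_pos: [512.7, -130.2, 73.8]
eef_rot: [0.422, 0.567, -0.422, 0.568]
contact_force: [1.5, -2.3, 2.9]
gripper_width: 9.2
```

```bash
python3 st.py
```

```text
8.25 guide x -0.64 y -1.44 z 73.83 F 0.81 -2.63 2.9 w 9.23
yaw 16.68 tilt 0.0006 0.0011
```

>>> drive_tool(
  rows="0.1 0 0 0 0 0 -1; 0 0 0 0 0 0 -1",
)

```text
time: 8.45
tool_pos: [512.9, -130.3, 73.2]
eef_rot: [0.422, 0.567, -0.422, 0.568]
contact_force: [1.1, -3.6, 5.0]
gripper_width: 9.5
```

```bash
python3 st.py
```

```text
8.45 guide x -0.51 y -1.57 z 73.17 F -0.03 -3.8 4.96 w 9.48
yaw 16.68 tilt 0.0007 0.0011
```

>>> drive_tool(
  rows="0 0 0.06 0 0 0 -1; 0 0 0 0 0 0 -1",
)

```text
time: 8.65
tool_pos: [512.9, -130.4, 73.1]
eef_rot: [0.422, 0.567, -0.422, 0.567]
contact_force: [0.4, -1.6, 5.5]
gripper_width: 9.2
```

```bash
python3 st.py; python3 lf.py w8 73;python3 bars.py w8; python3 st.py
```

```text
8.65 guide x -0.53 y -1.69 z 73.13 F -0.07 -1.63 5.51 w 9.24
yaw 16.67 tilt 0.0007 0.0
leaf 491
5 x [-3.38  3.96] mid 0.29 z [75.  77.4]
15 x [-3.4   3.99] mid 0.3 z [71.2 75.9]
bars -0.36 0.08
bars [-13.88  -7.67] [ 7.61 14.07] mid 0.1
8.7 guide x -0.54 y -1.67 z 73.13 F -0.48 -0.06 5.32 w 9.27
yaw 16.67 tilt 0.0006 0.0
```

>>> drive_tool(
  rows="-0.03 0 0.12 0 0 0 -1; 0 0 0 0 0 0 -1",
)

```text
time: 8.9
tool_pos: [512.9, -130.7, 73.1]
eef_rot: [0.423, 0.568, -0.422, 0.567]
contact_force: [-0.5, 1.9, 6.0]
gripper_width: 9.4
```

```bash
python3 st.py
```

```text
8.9 guide x -0.63 y -1.94 z 73.11 F 0.03 1.98 6.01 w 9.37
yaw 16.65 tilt 0.0003 -0.0022
```

>>> drive_tool(
  rows="0 0 -0.22 0 0 0 -1; 0 0 0 0 0 0 -1",
)

```text
time: 9.1
tool_pos: [512.6, -129.6, 73.2]
eef_rot: [0.422, 0.567, -0.422, 0.568]
contact_force: [1.1, -4.2, 2.3]
gripper_width: 9.4
```

```bash
python3 st.py
```

```text
9.1 guide x -0.58 y -0.86 z 73.19 F -0.11 -4.34 2.29 w 9.41
yaw 16.69 tilt 0.0008 0.001
```

>>> drive_tool(
  rows="-0.05 0 0.08 0 0 0 -1; 0 0 0 0 0 0 -1",
)

```text
time: 9.3
tool_pos: [512.4, -129.9, 73.2]
eef_rot: [0.423, 0.567, -0.422, 0.567]
contact_force: [1.9, -1.1, 2.8]
gripper_width: 9.3
```

```bash
python3 st.py
```

```text
9.3 guide x -0.83 y -1.02 z 73.21 F 1.55 -1.59 2.75 w 9.27
yaw 16.66 tilt 0.0002 -0.001
```

>>> drive_tool(
  rows="0 0 0 0 0 0 -0.6; 0 0 0 0 0 0 -0.4; 0 0 0 0 0 0 -0.3; 0 0 0 0 0 0 -0.2; -0.5 0 0 0 0 0 -0.1; -1.5 0 0 0 0 0 0; -2.5 0 0 0 0 0 0; -3 0 0 0 0 0 0",
)

```text
time: 10.1
tool_pos: [512.0, -130.0, 149.6]
eef_rot: [0.422, 0.568, -0.422, 0.567]
contact_force: [0.9, 0.0, 0.0]
gripper_width: 42.6
```

>>> drive_tool(
  rows="-2 0 1 0 0 0 0; 0 0 2 0 0 0 0; 0 0 1 0 0 0 0; 0 0 0 0 0 0 0",
)

```text
time: 10.5
tool_pos: [523.6, -169.7, 167.4]
eef_rot: [0.423, 0.567, -0.423, 0.566]
contact_force: [0.5, 0.6, -0.1]
gripper_width: 42.7
```

Run:
```python
from h import *
from plant import bot
s=bot.get_state();print(s['time'],s['tool_pos'],s['contact_force'])
z=grab(bot,'wrist','w9');P=cloud(z);p=z['p'].astype(int)
c=np.array([512.9,-128.65]);a=np.deg2rad(16.7);ex=np.array([np.cos(a),np.sin(a)]);ey=np.array([-np.sin(a),np.cos(a)])
q=np.stack([(P[...,:2]-c)@ex,(P[...,:2]-c)@ey,P[...,2]],-1)
m=(q[...,2]>95)&(abs(q[...,0])<12)&(abs(q[...,1])<30)
Q=q[m];print(len(Q),np.percentile(Q,[2,50,98],0).round(1))
T=Q[Q[:,2]>np.percentile(Q[:,2],50)-1.5];print('top',np.median(T[:,2]),T.min(0),T.max(0),'slope',np.polyfit(T[:,1],T[:,2],1))
m=(q[...,2]>63)&(q[...,2]<73)&(abs(q[...,0]-11)<4)&(abs(q[...,1])<40);print('bar z',np.median(q[m][:,2]))
```

```text
10.5 [ 523.55405675 -169.74245575  167.37763309] [ 0.53454595  0.56087912 -0.05476023]
1162 [[-11.5 -29.8  99.1]
 [  5.5  -5.7 103.6]
 [ 11.8  13.2 257. ]]
top 103.66672179560805 [-11.99463697 -29.99519118 102.05967385] [ 11.99454785  13.68597285 258.50278057] slope [ -3.41787514 108.23747435]
bar z 67.95823224179206
```

View pics/w9.png

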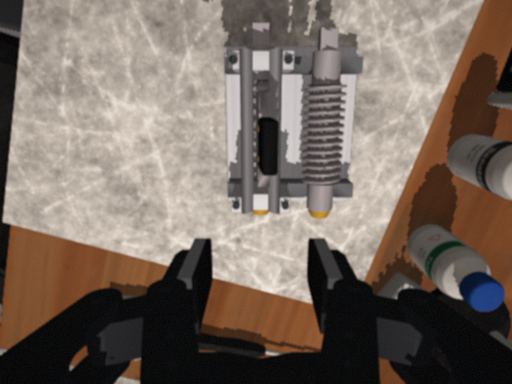

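Run:
```python
from h import *
z=load('w9');P=cloud(z);p=z['p'].astype(int)
c=np.array([512.9,-128.65]);a=np.deg2rad(16.7);ex=np.array([np.cos(a),np.sin(a)]);ey=np.array([-np.sin(a),np.cos(a)])
q=np.stack([(P[...,:2]-c)@ex,(P[...,:2]-c)@ey,P[...,2]],-1)
m=(q[...,2]>99)&(q[...,2]<110)&(abs(q[...,0])<15)&(abs(q[...,1])<25)
T=q[m];print(len(T),T.min(0),T.max(0),np.median(T,0))
T=T[(abs(T[:,1]+1.5)<13)]
A=np.c_[T[:,:2]-[5,-1.5],np.ones(len(T))];w=np.linalg.lstsq(A,T[:,2],rcond=None)[0];print('plane',w.round(3))
print('x ext',np.percentile(T[:,0],[2,98]))
for y in (-14,-8,-2,4,10):
    t=T[abs(T[:,1]-y)<2]
    if len(t): print(y,np.percentile(t[:,0],[3,97]).round(1),np.median(t[:,2]).round(2))
# bars flat tops
for sx in(-1,1):
    m=(abs(q[...,0]-sx*12)<1.5)&(abs(q[...,1])<40)&(q[...,2]>60)&(q[...,2]<75);print('bar',sx,np.median(q[m][:,2]))
m=(q[...,2]>44)&(q[...,2]<50)&(abs(q[...,0]-50)<2)&(abs(q[...,1])<35);print('rear crest',np.percentile(q[m][:,2],95))
cv2.imwrite('pics/w9c.png',cv2.resize(z['p'][30:220,215:365,::-1],None,fx=4,fy=3,interpolation=cv2.INTER_CUBIC))
s=grab(__import__('plant').bot,'side','s9')
cv2.imwrite('pics/s9c.png',cv2.resize(s['p'][130:260,200:330,::-1],None,fx=4.6,fy=4.6,interpolation=cv2.INTER_CUBIC))
```

```text
940 [  0.1301931  -19.62920711  99.08451641] [ 10.3935356   13.68597285 105.60846354] [  4.97568873  -2.23418979 103.36287704]
plane [ 2.40000e-02 -6.00000e-03  1.03256e+02]
x ext [0.14820182 9.88783525]
-14 [0.2 9.9] 103.41
-8 [0.1 9.8] 103.37
-2 [0.1 9.8] 103.38
4 [ 0.2 10.1] 103.36
10 [ 0.3 10.3] 103.33
bar -1 68.3304296475329
bar 1 68.28302472485207
rear crest 47.955080649643406
```

View pics/w9c.png

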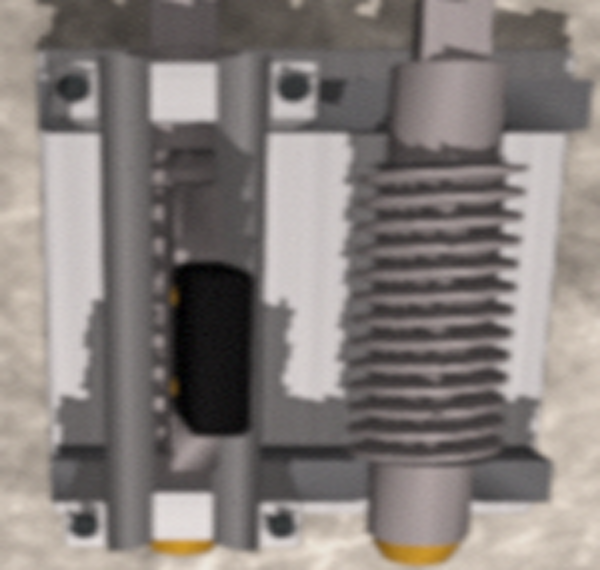

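View pics/s9c.png

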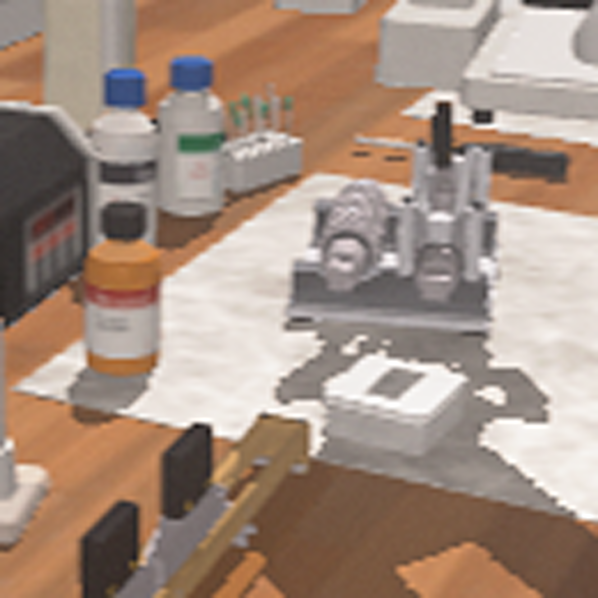

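Run:
```python
from h import *
from plant import bot
z=grab(bot,'top','t9');P=cloud(z);P0=cloud(load('top0'))
for n,(u,v) in dict(box=(265,219),amber=(270,158)).items(): print(n,P0[v,u].round(1),P[v,u].round(1))
w=grab(bot,'wrist','w10');Q=cloud(w)
print([Q[v,268].round(1) for v in (130,150,165)],bot.get_state()['contact_force'])
print(bot.job_done())
```

```text
box [474.1  49.9  25.3] [474.1  50.   26.9]
amber [618.9  42.6  86.2] [619.1  42.5  85.2]
[array([ 514. , -118.1,  103.5]), array([ 517.5, -129.3,  103.9]), array([ 520.1, -138. ,  104. ])] [-0.51043851  1.19027565 -0.36971436]
the job is handed in; nothing more can be done
None
```

The job is handed in. The first leaf I tried, from the rack bay nearest the stand, seated fully in the front spindle's thread and now stands meshed in the guide. I did not try the other two; they were not moved and still stand in the rack.

- **Feel:** The tooth tips touched the crests at a tool height of about 76.2 mm. Sliding about 4 mm along y, the leaf dropped 3.1 mm (3.2 expected) to about 73.15 mm. It stayed there with roughly 1 mm of play along y. The largest force I read was about 7 N.
- **Pitch:** The wrist camera's depth picture shows the front thread at 8 mm pitch and the rear one at about 6 mm. So the nut should be for 8 mm.
- **Last check of the leaf:** The top of its grip read 103.4–104 mm, about 0.7 mm low against known heights. Meshed should read 104.8 mm and unmeshed 108 mm. It sits about 2–3 mm off the slot's middle and leans about 0.11 rad, inside the limits.
- **Box and bottle:** Both read as unmoved in the top camera, and the robot was clear of everything at hand-in, at about 10.7 s.

**Disagreement:** The tool height in mesh was about 1.8 mm lower than I worked out from the reading at the grasp. Both the tip contact and the seated height were off by that same amount, so I relied on the 3.1 mm drop and the camera.

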